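# Lay the braai kit out on its silhouette boards

## Task

Lay the braai kit out ready for the cook: put the wooden spoon, the meat hook, the lighter and the pepper grinder each on the board that carries its dark silhouette, lying squarely over that silhouette and turned to match it (the spoon's bowl on the round end). Keep the glass grinder upright all the while, and leave the mug and the jar standing where they are.

Things in the scene. Friction and masses are not known exactly. Their poses are not given: they have to be found in the camera images.
- spoon: Short rosewood spoon lying flat, 150 mm long, 14 mm high. Straight handle 14 mm wide, round bowl 46 mm across. x points along the spoon towards the bowl, z up. Origin on its underside just behind the bowl, 25 mm from mid-length towards the bowl (the balance point is about 20 mm nearer the handle end): the handle end is at x = -100 mm, the bowl spans x = +4 to +50 mm. The handle from x = -90 to 0 mm can be gripped across (y). 40 g.
- hook: S-shaped meat hook of 8 mm round steel lying flat, 134 mm long and 80 mm wide over all. Origin under the middle of its straight shank (the underside is at z = 0, the top at 8 mm); x runs along the shank, which is straight and free for 30 mm either side of the origin and can be gripped across (y); z up. The end at +x curls to +y, the end at -x to -y: a half turn about z looks the same. 90 g.
- lighter: Steel flip-top lighter, closed, lying flat on its broad side: 57 mm long (x) by 38 mm wide (y) by 14 mm high. Origin at the centre of its underside, z up. A half turn about z counts as the same. 60 g.
- grinder: Empty glass pepper grinder standing upright, 116 mm high: glass body 50 mm in diameter up to 66 mm height, steel head 42 mm in diameter from 72 to 102 mm, small knob on top. Round, so its yaw does not matter. Origin at the centre of its underside, z up. 180 g.
- spoon_pad: Board with the dark silhouette of the spoon, 180 mm (x) by 65 mm (y). The pad is a fixed pale wooden board 12 mm thick lying flat on the ledge; origin at the centre of its underside, x along its length, z up. The silhouette's 150 mm length is centred on the board with the bowl's round end towards +x, so the spoon is right when its x points along the board's x and its origin lies 25 mm along +x from the board's origin.
- hook_pad: Board with the dark silhouette of the S-shaped hook, 165 mm (x) by 100 mm (y). The pad is a fixed pale wooden board 12 mm thick lying flat on the ledge; origin at the centre of its underside, x along its length, z up. The silhouette is centred, its shank along x, the +x end curling to +y as on the hook itself; the hook fits it either way round by a half turn.
- lighter_pad: Board with the dark rectangular silhouette of the lighter (61 by 42 mm), 90 mm (x) by 70 mm (y). The pad is a fixed pale wooden board 12 mm thick lying flat on the ledge; origin at the centre of its underside, x along its length, z up. The silhouette is centred, its long side along x; the lighter fits either way round by a half turn.
- grinder_pad: Square board with a dark round silhouette 56 mm in diameter for the pepper grinder's foot, 85 by 85 mm. The pad is a fixed pale wooden board 12 mm thick lying flat on the ledge; origin at the centre of its underside, x along its length, z up. The disc is centred.
- mug: Bystander: white mug, 80 mm in diameter, 85 mm high, with a handle at +y. Origin at the centre of its underside. To be left alone.
- jar: Bystander: amber glass jar with a black cap, 68 mm in diameter, 95 mm high. Origin at the centre of its underside. To be left alone. (A lidded blue tub, 115 to 160 mm high, is fixed on the ledge at the robot's far left, about 0.65 m to the left of the base, and takes no part.)
There are look-alikes about, which are no part of the job. Of the things shaped like the spoon, the dark wooden one is meant.

How it is judged:
By the outcome, as a careful person would: the job done as asked, in the order asked, and still so for the second after the job is handed in, with the robot touching nothing.
It also fails if it takes over 120 s, if anything falls off the work surface, if the arm or the gripper's body presses on something with over 40 N, if the wrist force passes 120 N, or if a joint passes its speed limit or range.

## Robot

A 6-joint arm with a two-finger parallel gripper is mounted at the origin on the work surface. World frame = base frame: x ahead of the robot, y to its left, z up, the work surface at z = 0. Lengths are in m, angles in rad, forces in N, time in s.
With the tool pointing down it reaches from about 0.3 to 0.75 m from the base axis. Payload 8.5 kg.
Tool frame: the origin (TCP) lies midway between the tips of the shut fingers; the grasp point (between the pads) lies 19 mm behind it; z points along the fingers, y is the line along which they close (so a half turn about z gives the same grasp; the last joint's range is limited). The gripper opens to 85 mm and grips with 20 to 120 N. Pads are 22 mm wide; open, the fingers measure 114 mm over their backs; the gripper's body (76 mm by 85 mm) begins 54 mm behind the grasp point. The pads swing forward as they close: fully open they stand 13 mm farther back than shut.
Start: joints at [1.061, 0.381, 1.297, -0, 1.464, -0.215], TCP at [0.16, 0.526, 0.231] pointing down, gripper open.
Joint ranges: [-3.11, 3.11], [-0.89, 2.33], [0.22, 2.48], [-1.42, 4.56], [0.17, 2.85], [-2.88, 2.88]. Speed limits (rad/s): [2.39, 2.39, 3.14, 3.14, 3.14, 3.14].

## Interface

Orientations are given as a rotation vector (axis times angle).
In Python, from cell import observe, capture, camera_params, job_done gives the robot as it stands.
- The arm moves only by the tool drive_tool, never from a script. Its arguments are lists of equal length, an entry for each row: "delta_pos": the shift along the tool's x, y, z in mm, a list of three; "spin": the turn about the tool's z in degrees. A call has 1 to 20 rows; each row shifts and turns the commanded pose from where the row before left it, along the tool's axes as they then stand; what a row does not reach is not made up. A row lasts 1/10 s, in which the tool goes at most 50 mm and 8.59 degrees, less where a joint would pass 70% of its speed; a pose out of reach is approached as far as the arm can. A call is refused whole if a number of a shift passes 50 or a number of a turn 8.59, either way. A call with a gripper value outside its range is refused whole. "claw" is the opening in per cent of the stroke, from 0 (shut) to 100 (fully open), set as the call begins (left out, the last holds). The fingers move at their own pace and stop on an object; the grip force is fixed at half the most. Time passes only in rows, so rows that do not move let the fingers close. It gives the time, the measured TCP pose, the force, the opening and the grip force at its end, in the units of the state.
- observe(): the state, without advancing time (a new reading comes with each control period).
- capture(name): name is "scene" or "side" or "wrist"; returns (picture, depth): 420x560x3 uint8, red, green, blue; 420x560 float32, m along the optical axis (not along the pixel's ray), 0 where there is no reading.
- camera_params(name): a dict with "K" (3x3 intrinsics, pixels), "origin" and "attitude" of the camera in the world; the wrist camera has in their place "mount" (4x4, takes a point from camera to tool coordinates, whose origin is the TCP and whose axes are the flange's). Camera axes: x right, y down, z forward; pixel columns grow to the right and rows downward; lengths in m; the calibration is good to about 2 mm. A picture is of the moment at which its call begins: read the wrist's pose just before it. camera_params takes no time and is no camera call.
- job_done(): hands the job in; it is judged then, once.
The state is a dict: "clock": time; "qpos": joint angles; "qd": joint speeds; "joint_efforts": joint torques, N m; "tcp_pos": TCP position; "eef_rot": TCP orientation; "wrist_force": force on the tool from outside, world axes, zero at the start; "wrist_torque": the same for the moment, N m; "grip_width": finger opening in m; "grip_force": force on a finger pad.
Only numpy, scipy, OpenCV 4.12 (cv2) and the standard library are available. Lean on these libraries where they do the work, as an engineer would, in place of code of your own. Each camera call takes 0.05 s, during which the arm holds its last target. There are 200 camera calls.

## Working session

There is one attempt and no reset: what is moved stays moved. The work goes in short steps, Python scripts to look and compute and a tool call to move; the robot and the scene stay as the last step left them, time stands still between calls to the robot, and variables do not carry over. Pictures are saved under pics/ and viewed, at most 14 in all, crops included, and the job is handed in when it is done.

Besides the shell and the picture viewer there is one more tool, called after ">>>" as name([rows], argument=value, ...), one row to a line, values as JSON. drive_tool: Moves the arm, as the interface text tells. Its arguments: {"type":"object","properties":{"delta_pos":{"type":"array"},"spin":{"type":"array"},"claw":{"type":"number"}},"required":["delta_pos","spin"]}

```bash
mkdir -p pics; cat > h.py <<'E'
import numpy as np,cv2
from cell import observe,capture,camera_params,job_done
from scipy.spatial.transform import Rotation as R
def cam(name):
    p=camera_params(name)
    if 'mount' in p:
        s=observe();T=np.eye(4);T[:3,:3]=R.from_rotvec(s['eef_rot']).as_matrix();T[:3,3]=s['tcp_pos'];T=T@np.array(p['mount'])
    else:
        T=np.eye(4);a=np.array(p['attitude'],float);T[:3,:3]=a if a.shape==(3,3) else R.from_rotvec(a).as_matrix();T[:3,3]=p['origin']
    return np.array(p['K']),T
def shot(name,f):
    K,T=cam(name);im,d=capture(name)
    cv2.imwrite(f'pics/{f}.png',im[:,:,::-1]);np.savez(f'pics/{f}.npz',im=im,d=d,K=K,T=T)
    return im,d,K,T
def cloud(d,K,T):
    v,u=np.mgrid[:d.shape[0],:d.shape[1]]
    P=np.stack([(u-K[0,2])/K[0,0]*d,(v-K[1,2])/K[1,1]*d,d],-1)@T[:3,:3].T+T[:3,3]
    P[d<=0]=np.nan
    return P
def topdown(fs,x0,x1,y0,y1,res):
    """ortho map from saved shots; image rows=-x (x up), cols=-y(y left); highest wins"""
    H=int((x1-x0)/res);W=int((y1-y0)/res);im=np.zeros((H,W,3),np.uint8);Z=np.full((H,W),-1.)
    for f in fs:
        s=np.load(f'pics/{f}.npz');P=cloud(s['d'],s['K'],s['T']).reshape(-1,3);c=s['im'].reshape(-1,3)[:,::-1]
        ok=~np.isnan(P[:,0]);P=P[ok];c=c[ok]
        r=((x1-P[:,0])/res).astype(int);q=((y1-P[:,1])/res).astype(int)
        k=(r>=0)&(r<H)&(q>=0)&(q<W);P,c,r,q=P[k],c[k],r[k],q[k];o=np.argsort(P[:,2]);
        o=o[P[o,2]>=Z[r[o],q[o]]-.002]
        im[r[o],q[o]]=c[o];Z[r[o],q[o]]=P[o,2]
    return im,Z
E
python3 - <<'E'
from h import *
print(camera_params('scene'),camera_params('side'),camera_params('wrist'))
s=observe();print(s)
for n in('scene','side','wrist'): shot(n,n+'0')
a=[cv2.imread(f'pics/{n}0.png') for n in('scene','side')]
E
```

```text
{'K': array([[442.22388748,   0.        , 285.95637062],
       [  0.        , 442.22388748, 208.47331792],
       [  0.        ,   0.        ,   1.        ]]), 'origin': array([1.00438472, 0.60828872, 1.16432846]), 'attitude': array([-0.89981747, -2.68085863,  0.83934819])} {'K': array([[381.9200297 ,   0.        , 276.19836998],
       [  0.        , 381.9200297 , 209.98780024],
       [  0.        ,   0.        ,   1.        ]]), 'origin': array([ 0.18952597, -0.71644852,  0.69262958]), 'attitude': array([-2.2242355 ,  0.49297854, -0.21959254])} {'K': array([[308.14194103,   0.        , 278.62867745],
       [  0.        , 308.14194103, 205.90422437],
       [  0.        ,   0.        ,   1.        ]]), 'mount': array([[ 9.46762379e-04, -9.52419962e-01, -3.04787335e-01,
         7.75906760e-02],
       [ 9.99999434e-01,  1.04942144e-03, -1.72999584e-04,
         6.92972849e-04],
       [ 4.84618620e-04, -3.04786999e-01,  9.52420417e-01,
        -1.42566122e-01],
       [ 0.00000000e+00,  0.00000000e+00,  0.00000000e+00,
         1.00000000e+00]])}
{'clock': 0.0, 'qpos': array([ 1.06068075e+00,  3.81183256e-01,  1.29828254e+00,  2.44721300e-05,
        1.46361475e+00, -2.15297140e-01]), 'qd': array([ 0.00082769, -0.00057555, -0.00037384, -0.00031173,  0.00113057,
        0.0004791 ]), 'joint_efforts': array([ 5.60285152e-04, -4.48453939e+01, -2.31274742e+01, -2.51497722e-04,
        4.80370276e-03,  3.77880639e-06]), 'tcp_pos': array([0.15965321, 0.52599885, 0.23071128]), 'eef_rot': array([-4.61347491e-01, -3.10697579e+00,  2.17118254e-03]), 'wrist_force': array([-0.21827543, -0.5362164 ,  0.03065874]), 'wrist_torque': array([ 0.03704507,  0.02825006, -0.02845783]), 'grip_force': 0.0, 'grip_width': 0.08541925005729016}
```

View pics/scene0.png

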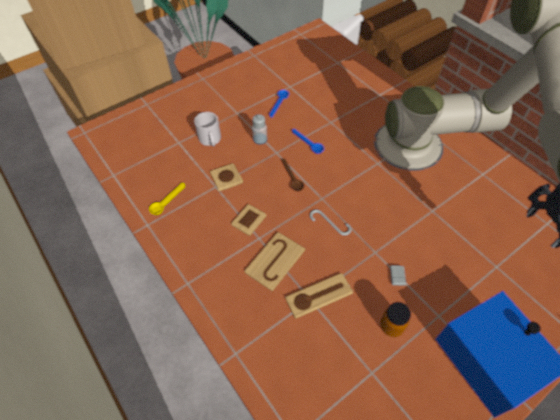

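View pics/side0.png

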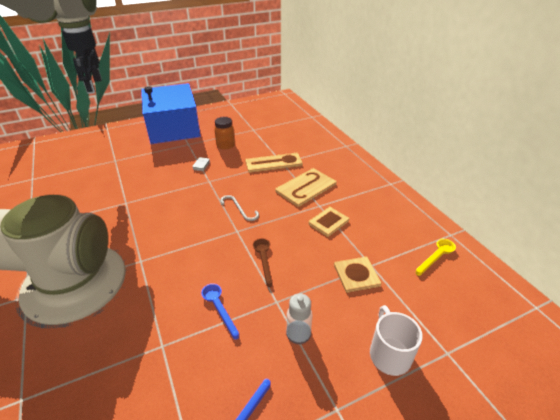

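The scene view shows the dark spoon at (293,175), hook (330,222), lighter (398,275) and grinder (260,130). The pads are at (319,295), (275,262), (249,219) and (227,177). Next I'll segment them in a rectified top-down map.

```bash
python3 - <<'E'
from h import *
from scipy.ndimage import label
im,Z=topdown(['scene0','side0'],0.15,0.85,-.5,.5,.00125)
cv2.imwrite('pics/td.png',im)
s=np.load('pics/scene0.npz');P=cloud(s['d'],s['K'],s['T']);print('depth med z table',np.nanmedian(P[...,2]))
hsv=cv2.cvtColor(s['im'],cv2.COLOR_RGB2HSV)
for n,(u,v) in dict(spoon=(293,175),hook=(330,222),light=(398,272),grind=(260,117),sp=(319,295),hp=(275,262),lp=(249,219),gp=(227,177),mug=(207,125),jar=(397,315)).items():
    print(n,P[v,u].round(4),hsv[v,u])
E
```

```text
depth med z table -0.00046499839703462165
spoon [ 0.4192 -0.1232  0.013 ] [ 11 165 111]
hook [0.4378 0.0907 0.0043] [ 14  23 146]
light [0.3985 0.3446 0.0155] [ 60   7 149]
grind [ 0.3994 -0.3353  0.103 ] [ 60   5 155]
sp [0.6237 0.2609 0.0113] [ 12 157  94]
hp [0.6607 0.1037 0.0123] [ 17 121 160]
lp [ 0.6352 -0.0684  0.0093] [ 11 170  90]
gp [ 0.6002 -0.2487  0.0135] [ 13 154  93]
mug [ 0.5295 -0.4905  0.0207] [  6  11 117]
jar [0.5296 0.4469 0.0968] [154  51  40]
```

View pics/td.png

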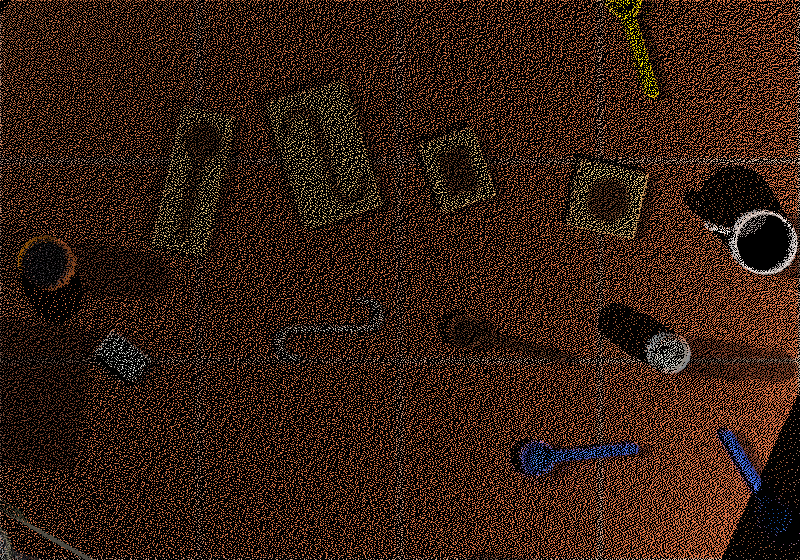

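```bash
cat >> h.py <<'E'
RES=.0005
def warp(f,h,cx,cy,half):
    s=np.load(f'pics/{f}.npz');T=s['T'];Ti=np.linalg.inv(T);K=s['K'];n=int(2*half/RES)
    A=np.array([[0,-RES,cx+half],[-RES,0,cy+half],[0,0,h],[0,0,1]]) # (c,r,1)->world
    H=K@Ti[:3]@A
    return cv2.warpPerspective(s['im'],H,(n,n),flags=cv2.INTER_LINEAR|cv2.WARP_INVERSE_MAP)
def blob(mask,cx,cy,half):
    """component nearest the centre -> pts xy (m), area"""
    n,l,st,ce=cv2.connectedComponentsWithStats(mask.astype(np.uint8))
    c=half/RES;best=min((i for i in range(1,n) if st[i,4]>400),key=lambda i:np.min(np.hypot(*(np.argwhere(l==i)-c).T)))
    r=np.argwhere(l==best)
    return np.c_[cx+half-(r[:,0]+.5)*RES,cy+half-(r[:,1]+.5)*RES]
def rect(p):
    (c,wh,a)=cv2.minAreaRect((p*1000).astype(np.float32))
    if wh[0]<wh[1]: wh=wh[::-1];a+=90
    return np.round(c,1),np.round(wh,1),round((a+90)%180-90,1)
E
python3 - <<'E'
from h import *
rows=[]
I=dict(spoon=(.425,-.12,.007,.11),hook=(.4378,.0907,.004,.1),light=(.403,.345,.014,.06),sp=(.62,.26,.012,.13),hp=(.655,.095,.012,.12),lp=(.637,-.07,.012,.08),gp=(.602,-.255,.012,.08))
for n,(x,y,h,half) in I.items():
    t=[]
    for f in('scene0','side0'):
        w=warp(f,h,x,y,half);hs=cv2.cvtColor(cv2.GaussianBlur(w,(5,5),0),cv2.COLOR_RGB2HSV).astype(int)
        H,S,V=hs[...,0],hs[...,1],hs[...,2]
        t.append(cv2.resize(w,(260,260)))
    rows.append(np.vstack(t))
o=np.vstack([np.hstack(rows[:4]),]);o2=np.hstack(rows[4:])
o=np.hstack([o,o2]);o=cv2.resize(o,(1820,520))
g=np.vstack([np.hstack(rows[:4])[:, :],np.hstack(rows[4:]+[rows[0]*0])])
cv2.imwrite('pics/w.png',cv2.resize(g,(580,580))[:,:,::-1])
s=np.load('pics/side0.npz');P=cloud(s['d'],s['K'],s['T']).reshape(-1,3)
for f in('scene0','side0'):
    s=np.load(f'pics/{f}.npz');P=cloud(s['d'],s['K'],s['T']).reshape(-1,3)
    k=(abs(P[:,2]-.09)<.02)&(np.hypot(P[:,0]-.41,P[:,1]+.34)<.06)
    q=(P[:,2]>.03)&(np.hypot(P[:,0]-.41,P[:,1]+.34)<.06)&(P[:,2]<.13)
    print('grinder',cv2.minEnclosingCircle((P[q,:2]*1e3).astype(np.float32)),cv2.minEnclosingCircle((P[k,:2]*1e3).astype(np.float32)))
E
```

```text
grinder ((413.499755859375, -332.8661804199219), 27.139497756958008) ((412.4014587402344, -331.3095397949219), 22.252412796020508)
grinder ((407.7320251464844, -339.3234558105469), 24.57241439819336) ((407.66033935546875, -338.87945556640625), 22.240453720092773)
```

View pics/w.png

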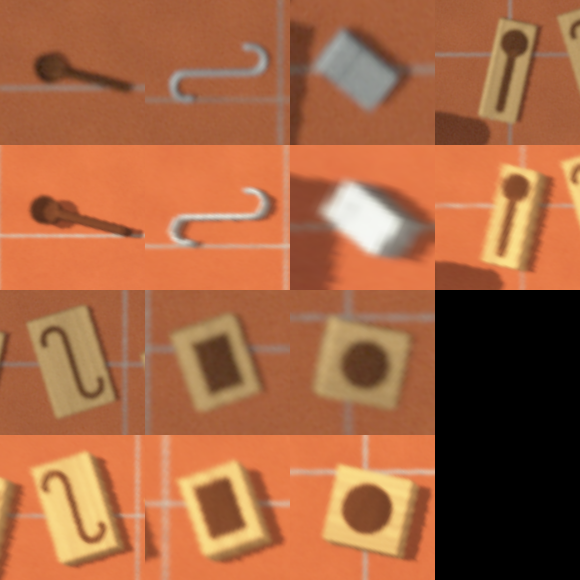

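The rectified crops show every item and silhouette clearly. I'll move towards the middle for a closer wrist view.

>>> drive_tool([
  [0, 0, 0],
  [0, 0, 0],
  [0, 0, 0],
  [0, 0, 0],
  [0, 0, 0],
  [0, 0, 0],
  [0, 0, 0],
  [0, 0, 0],
  [0, 0, 0],
  [0, 0, 0],
  [-28, 37, -3],
  [-28, 37, -3],
  [-28, 37, -3],
  [-28, 37, -3],
  [-28, 37, -3],
  [-28, 37, -3],
  [-28, 37, -3],
  [-28, 37, -3],
  [-28, 37, -3],
  [-28, 37, -3],
], spin=[8.5, 8.5, 8.5, 8.5, 8.5, 8.5, 8.5, 8.5, 8.5, 8.5, 0, 0, 0, 0, 0, 0, 0, 0, 0, 0], claw=100)

```text
clock: 2.15
tcp_pos: [0.465, 0.1743, 0.2614]
eef_rot: [-2.44, -1.979, 0.0]
wrist_force: [0.1, 0.4, 0.6]
grip_width: 0.0853
grip_force: 0.0
```

>>> drive_tool([
  [0, 0, 0],
  [0, 0, 0],
  [0, 0, 0],
], spin=[0, 0, 0])

```text
clock: 2.45
tcp_pos: [0.4634, 0.1767, 0.2612]
eef_rot: [-2.438, -1.98, 0.001]
wrist_force: [0.3, -0.5, 0.4]
grip_width: 0.0853
grip_force: 0.0
```

```bash
cat >> h.py <<'E'
def pose():
    s=observe();M=R.from_rotvec(s['eef_rot']).as_matrix()
    return np.array(s['tcp_pos']),np.degrees(np.arctan2(M[1,1],M[0,1])),M,s
def rel(x,y,z,psi=None):
    """spin (deg) to psi, then shift in tool axes (mm)"""
    p,ps,M,s=pose();sp=0 if psi is None else -((psi-ps+180)%360-180)
    M2=M@R.from_euler('z',sp,degrees=True).as_matrix()
    print('pose',p.round(4),'psi %.1f'%ps,'q6 %.0f'%np.degrees(s['qpos'][5]),'clk %.1f'%s['clock'],'w %.4f'%s['grip_width'],'| spin %.1f'%sp,'shift',(M2.T@(np.array([x,y,z])-p)*1e3).round(1))
E
python3 - <<'E'
from h import *
rel(.42,-.08,.26,-12);shot('wrist','w1')
E
```

```text
pose [0.4634 0.1767 0.2612] psi -11.8 q6 19 clk 2.5 w 0.0853 | spin 0.2 shift [-260.1   10.9    1.2]
```

View pics/w1.png

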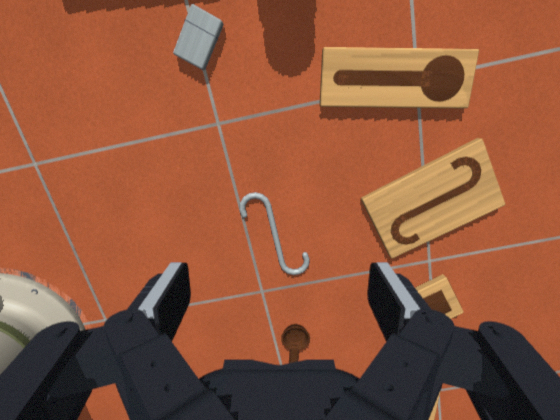

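The wrist view shows the lighter (198,37), hook (275,235), spoon pad (400,78) and hook pad (433,198). I'll take one more view for the rest.

>>> drive_tool([
  [-44, 8, 0],
  [-44, 8, 0],
  [-44, 8, 0],
  [-44, 8, 0],
  [-44, 8, 0],
  [-44, 8, 0],
  [-44, 8, 0],
  [-44, 8, 0],
  [-44, 8, 0],
  [-44, 8, 0],
  [0, 0, 0],
  [0, 0, 0],
  [0, 0, 0],
], spin=[0, 0, 0, 0, 0, 0, 0, 0, 0, 0, 0, 0, 0])

```text
clock: 3.8
tcp_pos: [0.452, -0.2694, 0.2615]
eef_rot: [-2.438, -1.982, -0.0]
wrist_force: [0.7, -0.2, 0.2]
grip_width: 0.0853
grip_force: 0.0
```

```bash
python3 - <<'E'
from h import *
shot('wrist','w2')
def go(n,f,x,y,h,half,fn):
    w=warp(f,h,x,y,half);hs=cv2.cvtColor(cv2.GaussianBlur(w,(5,5),0),cv2.COLOR_RGB2HSV).astype(int)
    m=fn(hs[...,0],hs[...,1],hs[...,2])
    m=cv2.morphologyEx(m.astype(np.uint8),cv2.MORPH_OPEN,np.ones((5,5)))
    p=blob(m,x,y,half);c,v=np.linalg.eigh(np.cov(p.T));a=np.degrees(np.arctan2(v[1,1],v[0,1]))
    print(n,f,'rect',rect(p),'mean',(p.mean(0)*1e3).round(1),'pca %.1f'%a,'area mm2 %d'%(len(p)*.25))
    cv2.imwrite(f'pics/m_{n}_{f}.png',np.hstack([w[:,:,::-1],cv2.cvtColor(m*255,cv2.COLOR_GRAY2BGR)]))
pale=lambda H,S,V:(H>13)&(H<25)&(S<185)&(V>95)
for n,f,x,y,hf in (('sp','w1',.62,.26,.13),('hp','w1',.655,.095,.12),('hp','scene0',.655,.095,.12),('sp','scene0',.62,.26,.13),('lp','w2',.637,-.07,.08),('gp','w2',.602,-.255,.08),('lp','scene0',.637,-.07,.08),('gp','scene0',.602,-.255,.08)):
    try: go(n,f,x,y,.012,hf,lambda H,S,V:cv2.morphologyEx(pale(H,S,V).astype(np.uint8),cv2.MORPH_CLOSE,np.ones((9,9))))
    except Exception as e: print(n,f,e)
for n,f,x,y,h,hf in (('hook','w1',.4378,.0907,.004,.1),('light','w1',.403,.345,.014,.06)):
    go(n,f,x,y,h,hf,lambda H,S,V:(S<80)&(V>70))
for f in('w1','w2'):
    w=np.load(f'pics/{f}.npz')['im'];h=cv2.cvtColor(w,cv2.COLOR_RGB2HSV)
    print(f,[h[v,u] for u,v in ((300,110),(330,60),(440,80))])
E
```

```text
sp w1 rect (array([623.1, 257.2]), array([181.1,  66.6]), -12.8) mean [615.  258.5] pca 167.5 area mm2 8211
hp w1 rect (array([656. ,  95.4]), array([165. , 106.4]), 17.4) mean [655.6  95.5] pca -166.0 area mm2 15071
hp scene0 rect (array([656.6,  96.9]), array([169.8, 107.6]), 17.4) mean [656.3  97. ] pca -162.8 area mm2 17726
sp scene0 rect (array([623.1, 259.8]), array([184.5,  72.5]), -12.6) mean [618.  261.2] pca 167.7 area mm2 10622
lp w2 rect (array([ 614. , -114.3]), array([27.4, 13.4]), -11.3) mean [ 612.9 -112.3] pca 177.1 area mm2 230
gp w2 rect (array([ 602.7, -260. ]), array([92.1, 85.9]), -11.2) mean [ 600.7 -259.4] pca 168.6 area mm2 5083
lp scene0 rect (array([637.3, -67.9]), array([96.6, 78.1]), 19.3) mean [637.6 -67. ] pca -159.0 area mm2 5605
gp scene0 rect (array([ 601.2, -254.2]), array([97.8, 91.5]), 77.6) mean [ 601.7 -252.8] pca 77.0 area mm2 6963
hook w1 rect (array([459. ,  66.5]), array([200.2, 190.3]), 71.8) mean [432.4  68.6] pca 104.1 area mm2 3080
light w1 rect (array([402.2, 348.1]), array([56.9, 45.3]), 50.5) mean [404.8 346.5] pca 54.3 area mm2 2175
w1 [array([  9, 172, 178], dtype=uint8), array([ 17, 125, 198], dtype=uint8), array([ 11, 148,  88], dtype=uint8)]
w2 [array([  9, 172, 179], dtype=uint8), array([  8, 167, 182], dtype=uint8), array([  9, 169, 183], dtype=uint8)]
```

View pics/w2.png

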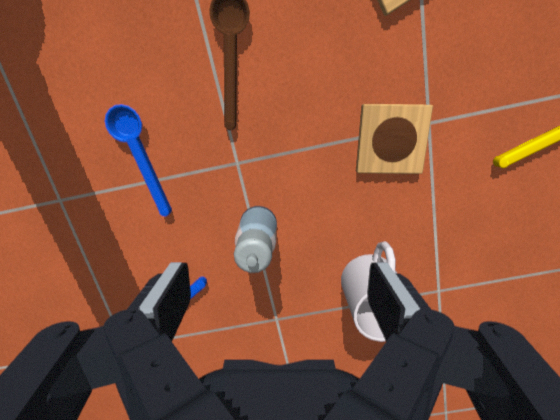

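```bash
cat > seg.py <<'E'
from h import *
def seg(n,f,x,y,h,half,fn,k=3):
    w=warp(f,h,x,y,half);hs=cv2.cvtColor(cv2.GaussianBlur(w,(5,5),0),cv2.COLOR_RGB2HSV).astype(int)
    m=cv2.morphologyEx(fn(hs[...,0],hs[...,1],hs[...,2]).astype(np.uint8),cv2.MORPH_OPEN,np.ones((k,k)))
    p=blob(m,x,y,half);c,v=np.linalg.eigh(np.cov(p.T));a=np.degrees(np.arctan2(v[1,1],v[0,1]))
    mu=p.mean(0);a0=np.radians(a);q=(p-mu)@np.array([np.cos(a0),np.sin(a0)])
    print(n,f,'rect',*rect(p),'mean',(mu*1e3).round(1),'pca %.1f'%a,'area %d'%(len(p)*.25),'ends',(np.array([q.min(),q.max()])*1e3).round(1))
    return w,m,p
dark=lambda t:(lambda H,S,V:V<t)
def montage(L,f): cv2.imwrite(f'pics/{f}.png',np.hstack([np.vstack([cv2.resize(w[:,:,::-1],(190,190)),cv2.resize(m*255,(190,190))[...,None].repeat(3,2)]) for w,m,_ in L]))
E
python3 - <<'E'
from seg import *
L=[]
L.append(seg('sp','w1',.645,.255,.012,.11,dark(125)))
L.append(seg('hp','w1',.656,.0955,.012,.075,dark(125)))
L.append(seg('gp','w2',.602,-.257,.012,.05,dark(125)))
L.append(seg('spoon','w2',.425,-.12,.007,.11,dark(115)))
L.append(seg('spoon','scene0',.425,-.12,.007,.11,dark(85)))
L.append(seg('hook','w1',.4378,.0907,.004,.075,lambda H,S,V:S<110))
L.append(seg('light','w1',.403,.345,.014,.06,lambda H,S,V:S<80))
montage(L[:4],'ma')
E
```

```text
sp w1 rect [624.  249.3] [151.5  49.7] -4.3 mean [641.5 252.9] pca 167.5 area 3555 ends [-59.1  93.9]
hp w1 rect [657.5  93.6] [142.1  45.4] 38.8 mean [658.   93.6] pca -145.0 area 2143 ends [-70.5  71.6]
gp w2 rect [ 601.8 -260. ] [54.3 54.1] -26.6 mean [ 601.7 -260.1] pca -179.2 area 2335 ends [-27.1  27.5]
spoon w2 rect [ 425.  -115.5] [219.5 210.5] 0.0 mean [436.5 -59.1] pca 179.8 area 16167 ends [-98.4 121.3]
spoon scene0 rect [430.  -75.4] [34.1 17.9] 5.8 mean [430.9 -75.5] pca -174.0 area 413 ends [-16.2  17.9]
hook w1 rect [439.5  90.7] [149.5  81. ] -90.0 mean [431.4  86.2] pca 107.2 area 2617 ends [-72.9  85.3]
light w1 rect [403. 345.] [119.5 119.5] -90.0 mean [410.5 368.9] pca 64.3 area 4730 ends [-79.1  55. ]
```

View pics/ma.png

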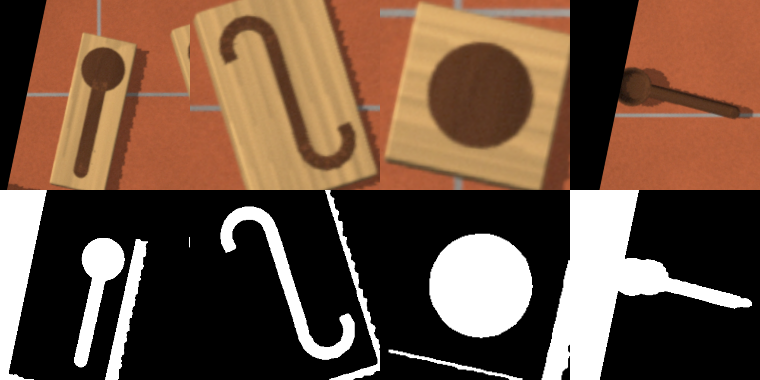

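>>> drive_tool([
  [40, -21, 36],
  [40, -21, 36],
  [40, -21, 36],
  [0, 0, 0],
  [0, 0, 0],
  [0, 0, 0],
], spin=[0, 0, 0, 0, 0, 0])

```text
clock: 4.45
tcp_pos: [0.4209, -0.1586, 0.169]
eef_rot: [2.437, 1.978, 0.001]
wrist_force: [-0.3, -0.2, 0.7]
grip_width: 0.0857
grip_force: 0.0
```

```bash
python3 - <<'E'
from seg import *
shot('wrist','w3')
L=[]
L.append(seg('spoon','w3',.425,-.15,.007,.1,dark(115)))
L.append(seg('bowl','w3',.425,-.15,.014,.1,dark(80)))
w,m,p=L[0]
# handle part: fit line through points with y<-.13
q=p[(p[:,1]<-.125)&(p[:,1]>-.215)]
vx,vy,x0,y0=cv2.fitLine(q.astype(np.float32),cv2.DIST_L2,0,.001,.001).ravel();print('handle line',np.degrees(np.arctan2(vy,vx)),x0,y0)
L.append(seg('lp','w3',.637,-.07,.012,.055,dark(125)))
montage(L,'mb')
E
```

```text
spoon w3 rect [ 428.1 -140.9] [159.4  44.6] 82.9 mean [ 426.2 -121. ] pca 75.5 area 3553 ends [-100.2   60.6]
bowl w3 rect [436.3 -77.1] [39.9 28.1] -6.5 mean [436.3 -75.1] pca 173.0 area 607 ends [-20.2  19.7]
handle line 75.55551 0.4136123 -0.16880248
lp w3 rect [638.1 -72.3] [60.9 41. ] 19.3 mean [638.1 -72.3] pca -160.9 area 2476 ends [-30.5  30.5]
```

View pics/mb.png

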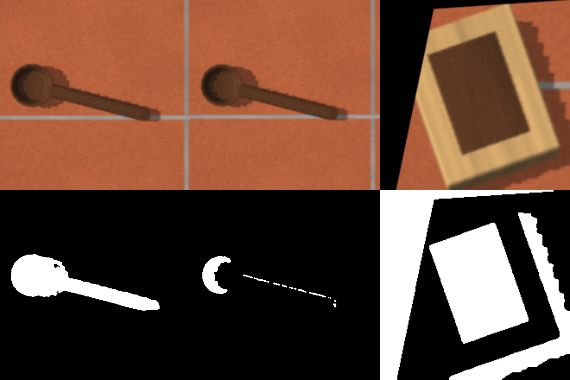

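```bash
python3 - <<'E'
from h import *
rel(.4238,-.1301,.004,-14.5)
E
```

```text
pose [ 0.4208 -0.1589  0.1689] psi -11.9 q6 -24 clk 4.5 w 0.0853 | spin 2.6 shift [ 28.8  -4.8 164.9]
```

>>> drive_tool([
  [14, -2.4, 25],
  [15, -2.4, 25],
  [0, 0, 25],
  [0, 0, 25],
  [0, 0, 25],
  [0, 0, 20],
  [0, 0, 0],
  [0, 0, 0],
], spin=[2.6, 0, 0, 0, 0, 0, 0, 0])

```text
clock: 5.3
tcp_pos: [0.4225, -0.1296, 0.0235]
eef_rot: [2.484, 1.922, 0.001]
wrist_force: [0.0, 0.2, 0.5]
grip_width: 0.0848
grip_force: 0.0
```

```bash
python3 - <<'E'
from h import *
rel(.4238,-.1301,.004,-14.5)
E
```

```text
pose [ 0.4225 -0.1296  0.0235] psi -14.5 q6 -18 clk 5.3 w 0.0848 | spin -0.0 shift [-0.2  1.4 19.5]
```

>>> drive_tool([
  [0, 1.4, 10],
  [0, 0, 9.5],
  [0, 0, 0],
], spin=[0, 0, 0])

```text
clock: 5.6
tcp_pos: [0.4229, -0.1291, 0.0026]
eef_rot: [-2.483, -1.923, 0.001]
wrist_force: [-0.2, -0.7, -0.6]
grip_width: 0.0851
grip_force: 0.0
```

>>> drive_tool([
  [0, 0, 0],
  [0, 0, 0],
  [0, 0, 0],
  [0, 0, 0],
  [0, 0, 0],
  [0, 0, 0],
  [0, 0, 0],
  [0, 0, 0],
], spin=[0, 0, 0, 0, 0, 0, 0, 0], claw=0)

```text
clock: 6.4
tcp_pos: [0.4233, -0.1292, 0.0037]
eef_rot: [2.483, 1.923, 0.0]
wrist_force: [-1.4, -0.3, 5.2]
grip_width: 0.0123
grip_force: 59.6
```

>>> drive_tool([
  [0, 0, -20],
  [0, 0, -40],
  [0, 0, -40],
  [0, 0, -20],
  [0, 0, 0],
  [0, 0, 0],
], spin=[0, 0, 0, 0, 0, 0])

```text
clock: 7.0
tcp_pos: [0.4228, -0.129, 0.1229]
eef_rot: [-2.484, -1.923, 0.0]
wrist_force: [-0.2, -0.3, -0.7]
grip_width: 0.0121
grip_force: 58.9
```

```bash
python3 - <<'E'
from h import *
shot('wrist','w4')
# grip point: spoon x=-20 ; target pad pose
a=np.radians(-12.6);o=np.array([.624,.257])+.005*np.array([np.cos(a),np.sin(a)])
print(o);rel(*o,.12,-102.6)
E
```

```text
[0.62887958 0.25590928]
pose [ 0.4226 -0.1289  0.1223] psi -14.5 q6 -18 clk 7.0 w 0.0120 | spin 88.1 shift [ 117.4 -420.5    2.4]
```

View pics/w4.png

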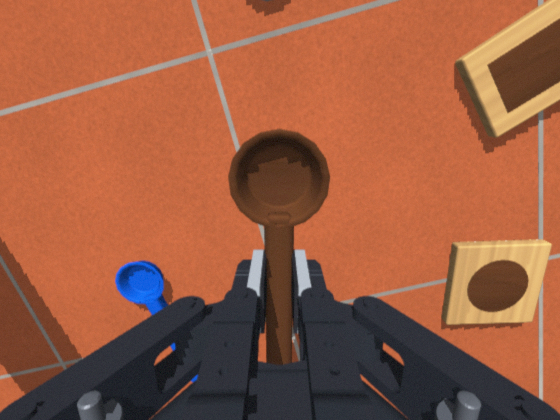

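The spoon is held straight, bowl at (280,178). Carrying it to its board.

>>> drive_tool([
  [0, 0, 0],
  [0, 0, 0],
  [0, 0, 0],
  [0, 0, 0],
  [0, 0, 0],
  [0, 0, 0],
  [0, 0, 0],
  [0, 0, 0],
  [0, 0, 0],
  [0, 0, 0],
  [0, 0, 0],
], spin=[8, 8, 8, 8, 8, 8, 8, 8, 8, 8, 8])

```text
clock: 8.15
tcp_pos: [0.4225, -0.1288, 0.1218]
eef_rot: [-3.121, 0.351, 0.005]
wrist_force: [-0.3, -0.1, -1.2]
grip_width: 0.0123
grip_force: 58.9
```

>>> drive_tool([
  [10, -35, 0],
  [10, -35, 0],
  [10, -35, 0],
  [10, -35, 0],
  [10, -35, 0],
  [10, -35, 0],
  [10, -35, 0],
  [10, -35, 0],
  [10, -35, 0],
  [10, -35, 0],
  [10, -35, 0],
  [9, -35, 0],
  [0, 0, 0],
  [0, 0, 0],
  [0, 0, 0],
], spin=[0, 0, 0, 0, 0, 0, 0, 0, 0, 0, 0, 0, 0, 0, 0])

```text
clock: 9.65
tcp_pos: [0.6296, 0.2542, 0.1221]
eef_rot: [3.122, -0.343, -0.004]
wrist_force: [-0.6, -0.2, -0.4]
grip_width: 0.0124
grip_force: 59.0
```

```bash
python3 - <<'E'
from h import *
rel(.6305,.2555,.0165,-102.6);shot('wrist','w5')
E
```

```text
pose [0.6296 0.2542 0.1221] psi -102.5 q6 115 clk 9.7 w 0.0124 | spin 0.1 shift [  0.8  -1.5 105.6]
```

View pics/w5.png

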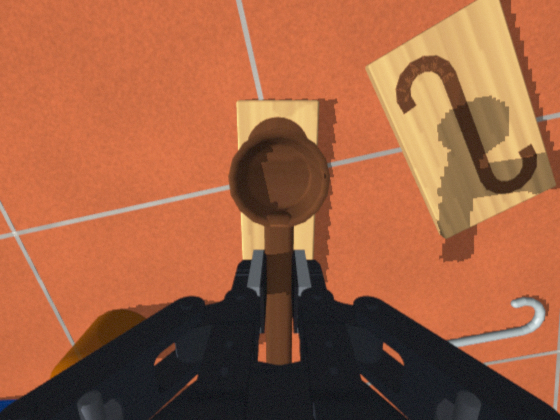

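>>> drive_tool([
  [1, -1, 20],
  [0, 0, 25],
  [0, 0, 25],
  [0, 0, 20],
  [0, 0, 8],
  [0, 0, 5],
  [0, 0, 0],
  [0, 0, 0],
], spin=[0, 0, 0, 0, 0, 0, 0, 0])

```text
clock: 10.5
tcp_pos: [0.6318, 0.2559, 0.0214]
eef_rot: [-3.122, 0.342, -0.003]
wrist_force: [-0.7, 0.2, -0.4]
grip_width: 0.0122
grip_force: 59.0
```

```bash
python3 - <<'E'
from h import *
rel(.6305,.2555,.016,-102.6)
E
```

```text
pose [0.6318 0.2559 0.0214] psi -102.5 q6 115 clk 10.5 w 0.0122 | spin 0.1 shift [-1.2  0.7  5.4]
```

>>> drive_tool([
  [-1, 0.5, 3],
  [0, 0, 2.5],
  [0, 0, 0],
], spin=[0, 0, 0])

```text
clock: 10.8
tcp_pos: [0.6304, 0.2557, 0.0158]
eef_rot: [-3.123, 0.342, -0.001]
wrist_force: [-1.6, -1.1, 4.3]
grip_width: 0.0121
grip_force: 59.6
```

>>> drive_tool([
  [0, 0, 0],
  [0, 0, 0],
  [0, 0, 0],
  [0, 0, 0],
  [0, 0, 0],
  [0, 0, 0],
], spin=[0, 0, 0, 0, 0, 0], claw=100)

```text
clock: 11.4
tcp_pos: [0.6303, 0.2556, 0.0148]
eef_rot: [-3.123, 0.342, 0.0]
wrist_force: [-0.1, 0.1, -0.4]
grip_width: 0.0853
grip_force: 0.0
```

>>> drive_tool([
  [0, 0, -20],
  [0, 0, -40],
  [0, 0, -40],
  [0, 0, -40],
  [0, 0, 0],
  [0, 0, 0],
  [0, 0, 0],
], spin=[0, 0, 0, 0, 0, 0, 0])

```text
clock: 12.1
tcp_pos: [0.6297, 0.2555, 0.1533]
eef_rot: [3.122, -0.342, -0.004]
wrist_force: [-0.5, 0.0, -0.2]
grip_width: 0.0853
grip_force: 0.0
```

```bash
python3 - <<'E'
from seg import *
shot('wrist','w6')
a=np.radians(-12.6)
L=[seg('spoon','w6',.63,.255,.02,.1,dark(125))]
w,m,p=L[0];print('axis',np.degrees(np.arctan2(*(p.mean(0)-p[p[:,0]<.58].mean(0))[::-1])))
cv2.imwrite('pics/w6c.png',np.hstack([cv2.imread('pics/w6.png')[:420],cv2.resize(w[:,:,::-1],(420,420))])[:, 180:])
pale=lambda H,S,V:cv2.morphologyEx(((H>13)&(H<25)&(S<185)&(V>95)).astype(np.uint8),cv2.MORPH_CLOSE,np.ones((15,15)))
rel(.44,.09,.15,None)
L.append(seg('hook','w1',.4378,.0907,.004,.085,lambda H,S,V:(S<105)&(V>60),5))
E
```

```text
spoon w6 rect [624.5 248.4] [149.9  49.5] -4.3 mean [641.1 252. ] pca 167.4 area 3592 ends [-59.   92.5]
axis -12.538084060322763
pose [0.6297 0.2555 0.1531] psi -102.5 q6 115 clk 12.2 w 0.0853 | spin 0.0 shift [-149.4  202.6    3.8]
hook w1 rect [439.5  90.9] [169.5  80.7] -89.8 mean [430.9  86.2] pca 106.0 area 2621 ends [-72.7  94.4]
```

View pics/w6c.png

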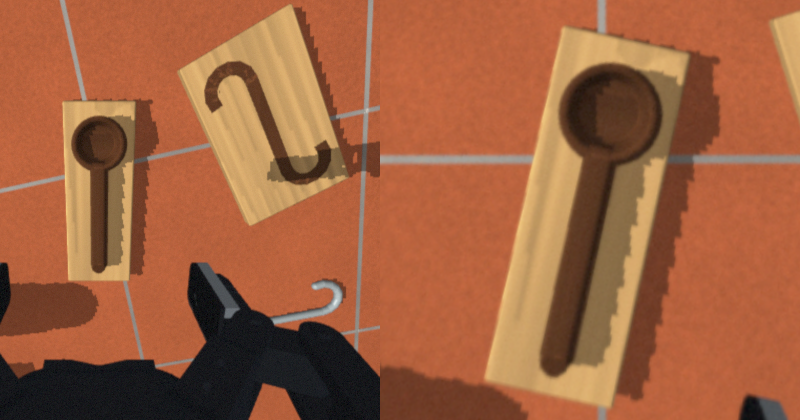

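The spoon sits on its silhouette within about 1 mm. Next is the hook.

>>> drive_tool([
  [0, 0, 0],
  [0, 0, 0],
  [0, 0, 0],
  [0, 0, 0],
  [0, 0, 0],
  [0, 0, 0],
  [0, 0, 0],
  [0, 0, 0],
  [0, 0, 0],
  [0, 0, 0],
  [0, 0, 0],
  [0, 0, 0],
  [0, 0, 0],
  [-25, -34, 0],
  [-25, -34, 0],
  [-25, -34, 0],
  [-25, -34, 0],
  [-25, -34, 0],
  [-25, -34, 0],
], spin=[-8.3, -8.3, -8.3, -8.3, -8.3, -8.3, -8.3, -8.3, -8.3, -8.3, -8.3, -8.3, -8, 0, 0, 0, 0, 0, 0])

```text
clock: 14.05
tcp_pos: [0.4386, 0.0872, 0.1539]
eef_rot: [-2.119, -2.317, 0.002]
wrist_force: [0.5, -1.0, 0.8]
grip_width: 0.0854
grip_force: 0.0
```

>>> drive_tool([
  [0, 0, 0],
  [0, 0, 0],
  [0, 0, 0],
], spin=[0, 0, 0])

```text
clock: 14.35
tcp_pos: [0.4411, 0.0883, 0.1545]
eef_rot: [-2.12, -2.318, 0.0]
wrist_force: [-0.4, 1.1, 0.6]
grip_width: 0.0854
grip_force: 0.0
```

```bash
python3 - <<'E'
from seg import *
shot('wrist','w7')
w=warp('w7',.004,.4378,.0907,.085)
hs=cv2.cvtColor(w,cv2.COLOR_RGB2HSV)
print(hs[::34,::34,1])
L=[seg('hook','w7',.4378,.0907,.085 and .004,.085,lambda H,S,V:(S<90),5)]
w,m,p=L[0]
print(pose()[:2])
cv2.imwrite('pics/w7c.png',np.hstack([w[:,:,::-1],m[...,None].repeat(3,2)*255]))
q=p[abs(p[:,1]-.09)<.025];vx,vy,x0,y0=cv2.fitLine(q.astype(np.float32),cv2.DIST_L2,0,.001,.001).ravel();print('shank',np.degrees(np.arctan2(vy,vx)),x0,y0)
E
```

```text
[[169 171 173 168 173 169 172 170 170 171]
 [172 170 170 170 172 171 169 171 171 170]
 [170 172 172 170 168 172 170 171 168 171]
 [170 171 171 170 170 172 171 171  78 164]
 [170 171 169 169 171 168 168 172 170  11]
 [172 168  16  16  14  15  13  14  10 169]
 [173 174 173 173 171 172 170 171 169 170]
 [149 152  14  15 147 148 144 144 141 135]
 [168 168 173 170 169 170 173 170 170 172]
 [170 172 168 168 170 167 172 170 170 171]]
hook w7 rect [439.3  90.7] [169.5  80.5] -90.0 mean [430.2  86.8] pca 106.2 area 2433 ends [-72.7  93.8]
(array([0.4411443 , 0.08847547, 0.15451409]), np.float64(5.147000578277448))
shank -2.287884 0.4267546 0.09011844
```

View pics/w7c.png

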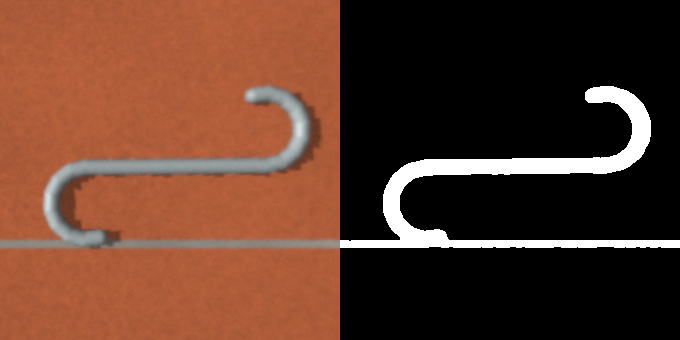

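```bash
python3 - <<'E'
from seg import *
w,m,p=seg('hook','w7',.4378,.0907,.004,.085,lambda H,S,V:(S<90),5)
q=p[(abs(p[:,1]-.087)<.035)&(p[:,0]>.43)&(p[:,0]<.455)];vx,vy,x0,y0=cv2.fitLine(q.astype(np.float32),cv2.DIST_L2,0,.001,.001).ravel();a=np.degrees(np.arctan2(vy,vx))%180
h=p[p[:,0]>.412];yc=(p[p[:,0]>.41][:,1].min()+h[:,1].max())/2;xc=x0+(yc-y0)*vx/vy
print('shank',a,xc,yc,h[:,1].min(),h[:,1].max(),p[:,0].max());rel(xc,yc,.002,a-90)
E
```

```text
hook w7 rect [439.3  90.7] [169.5  80.5] -90.0 mean [430.2  86.8] pca 106.2 area 2433 ends [-72.7  93.8]
shank 90.643394 0.4396487023933944 0.08720000000000003 0.020450000000000024 0.15395000000000003 0.47955000000000003
pose [0.4411 0.0885 0.1545] psi 5.1 q6 -9 clk 14.4 w 0.0856 | spin 4.5 shift [ -1.3  -1.5 152.5]
```

>>> drive_tool([
  [-1.3, -1.5, 20],
  [0, 0, 30],
  [0, 0, 30],
  [0, 0, 30],
  [0, 0, 20],
  [0, 0, 10],
  [0, 0, 5],
  [0, 0, 0],
  [0, 0, 0],
], spin=[4.5, 0, 0, 0, 0, 0, 0, 0, 0])

```text
clock: 15.3
tcp_pos: [0.4396, 0.0867, 0.0105]
eef_rot: [2.209, 2.233, 0.001]
wrist_force: [-0.2, 0.7, 0.3]
grip_width: 0.0852
grip_force: 0.0
```

```bash
python3 - <<'E'
from h import *
rel(.4396,.0872,.0025,.6)
E
```

```text
pose [0.4396 0.0867 0.0105] psi 0.6 q6 -5 clk 15.3 w 0.0852 | spin 0.0 shift [ 0.5 -0.   8. ]
```

>>> drive_tool([
  [0.5, 0, 5],
  [0, 0, 3],
  [0, 0, 0],
], spin=[0, 0, 0])

```text
clock: 15.6
tcp_pos: [0.4389, 0.0871, 0.0017]
eef_rot: [-2.209, -2.233, 0.0]
wrist_force: [0.3, 0.3, -0.0]
grip_width: 0.0854
grip_force: 0.0
```

>>> drive_tool([
  [0, 0, 0],
  [0, 0, 0],
  [0, 0, 0],
  [0, 0, 0],
  [0, 0, 0],
  [0, 0, 0],
  [0, 0, 0],
  [0, 0, 0],
], spin=[0, 0, 0, 0, 0, 0, 0, 0], claw=0)

```text
clock: 16.4
tcp_pos: [0.439, 0.0871, 0.002]
eef_rot: [2.21, 2.233, 0.0]
wrist_force: [-1.9, -0.2, 6.2]
grip_width: 0.0051
grip_force: 58.9
```

>>> drive_tool([
  [0, 0, -15],
  [0, 0, -30],
  [0, 0, -40],
  [0, 0, -30],
  [0, 0, 0],
  [0, 0, 0],
], spin=[0, 0, 0, 0, 0, 0])

```text
clock: 17.0
tcp_pos: [0.4389, 0.0871, 0.1166]
eef_rot: [2.209, 2.233, 0.0]
wrist_force: [-0.2, 0.0, -1.0]
grip_width: 0.0045
grip_force: 58.9
```

```bash
python3 - <<'E'
from h import *
shot('wrist','w8')
rel(.657,.095,.12,-72.6)
s=np.load('pics/w8.npz');K=s['K'];Mt=np.array(camera_params('wrist')['mount'])
hs=cv2.cvtColor(s['im'],cv2.COLOR_RGB2HSV);
# rays to tool plane z=-.003
v,u=np.mgrid[:420,:560];d=np.stack([(u-K[0,2])/K[0,0],(v-K[1,2])/K[1,1],np.ones_like(u,float)],-1)@Mt[:3,:3].T
t=(-.002-Mt[2,3])/d[...,2];X=Mt[0,3]+d[...,0]*t;Y=Mt[1,3]+d[...,1]*t
m=(hs[...,1]<90)&(hs[...,2]>90)&(abs(Y)<.055)&(X>.012)&(X<.085)&(hs[...,0]>-1)
n,l,st,_=cv2.connectedComponentsWithStats(m.astype(np.uint8))
for i in range(1,n):
    if st[i,4]>60:k=l==i;print(st[i,4],'X',X[k].min().round(4),X[k].max().round(4),'Y',Y[k].min().round(4),Y[k].max().round(4))
k=m&(X<.043);
E
```

```text
pose [0.4385 0.0872 0.1159] psi 0.6 q6 -5 clk 17.1 w 0.0048 | spin 73.2 shift [210.9  57.9  -4.4]
3600 X 0.0124 0.0847 Y -0.0393 0.0046
434 X 0.0124 0.0596 Y -0.022 -0.0165
```

View pics/w8.png

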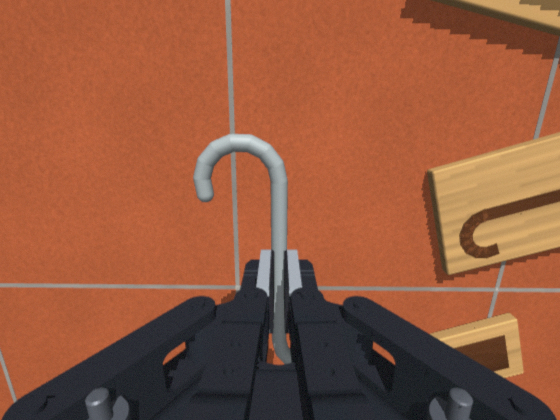

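>>> drive_tool([
  [0, 0, 0],
  [0, 0, 0],
  [0, 0, 0],
  [0, 0, 0],
  [0, 0, 0],
  [0, 0, 0],
  [0, 0, 0],
  [0, 0, 0],
  [0, 0, 0],
  [30, 8.2, 0],
  [30, 8.2, 0],
  [30, 8.2, 0],
  [30, 8.2, 0],
  [30, 8.2, 0],
  [30, 8.2, 0],
  [31, 8.2, 0],
  [0, 0, 0],
  [0, 0, 0],
  [0, 0, 0],
], spin=[8.1, 8.1, 8.1, 8.1, 8.1, 8.1, 8.2, 8.2, 8.2, 0, 0, 0, 0, 0, 0, 0, 0, 0, 0])

```text
clock: 18.95
tcp_pos: [0.6564, 0.0955, 0.1156]
eef_rot: [-3.105, -0.475, 0.004]
wrist_force: [-0.1, 0.1, -1.5]
grip_width: 0.0048
grip_force: 58.8
```

```bash
python3 - <<'E'
from seg import *
rel(.657,.0945,.0145,-72.6)
shot('wrist','w9')
w,m,p=seg('x','w9',.657,.0945,.012,.11,lambda H,S,V:cv2.morphologyEx(((H>13)&(H<25)&(S<185)&(V>95)).astype(np.uint8),cv2.MORPH_CLOSE,np.ones((9,9))))
E
```

```text
pose [0.6564 0.0955 0.1156] psi -72.6 q6 71 clk 18.9 w 0.0048 | spin 0.0 shift [  0.5   1.3 101.1]
x w9 rect [660.3  87.6] [171.7 100.3] 22.9 mean [682.4  79.8] pca -146.4 area 7413 ends [-78.9 104.4]
```

View pics/w9.png

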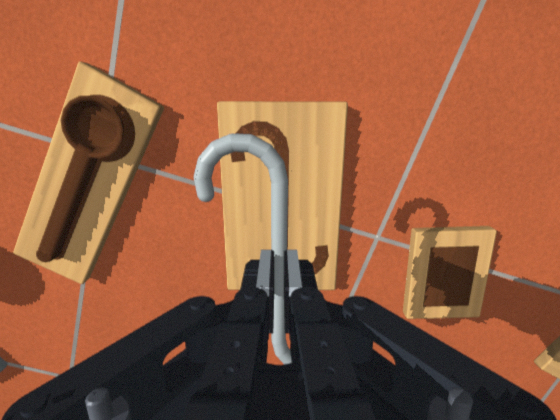

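```bash
python3 - <<'E'
from seg import *
a=np.radians(17.4);c=np.array([.657,.0945]);Rm=np.array([[np.cos(a),np.sin(a)],[-np.sin(a),np.cos(a)]])
for f,hh in(('w1',.12),('w6',.12),('w9',.12)):
    w=warp(f,.012,*c,.1);hs=cv2.cvtColor(w,cv2.COLOR_RGB2HSV).astype(int);m=(hs[...,2]<125)&(hs[...,1]>140)
    r=np.argwhere(m);p=np.c_[c[0]+.1-(r[:,0]+.5)*RES,c[1]+.1-(r[:,1]+.5)*RES];q=(p-c)@Rm.T*1e3
    for lo,hi in((-28,0),(0,28),(25,40)):
        k=(q[:,0]>lo)&(q[:,0]<hi)&(abs(q[:,1])<14)
        if k.sum()>100:print(f,lo,'shank v',np.percentile(q[k,1],[1,25,50,75,99]).round(1),k.sum())
    k=(abs(q[:,0])<75)&(abs(q[:,1])<46);print(' u ext',q[k,0].min(),q[k,0].max(),'v',q[k,1].min(),q[k,1].max())
    pl=(hs[...,0]>13)&(hs[...,0]<25)&(hs[...,1]<185)&(hs[...,2]>95)
    r=np.argwhere(pl);p=np.c_[c[0]+.1-(r[:,0]+.5)*RES,c[1]+.1-(r[:,1]+.5)*RES];q=(p-c)@Rm.T*1e3
    for lo,hi in((20,35),(45,60)):
        k=(q[:,0]>lo)&(q[:,0]<hi)&(abs(q[:,1])<60);print('  board v',np.percentile(q[k,1],[.5,99.5]).round(1))
    k=(abs(q[:,1])<30)&(abs(q[:,0])<95);print('  board u',np.percentile(q[k,0],[.1,99.9]).round(1))
E
```

```text
w1 -28 shank v [-6.1 -3.8 -1.4  0.9  3.2] 1054
w1 0 shank v [-6.1 -3.7 -1.2  1.2  3.6] 1099
w1 25 shank v [-6.2 -3.7 -1.2  1.3  3.8] 609
 u ext -67.74185244463463 67.97704976838476 v -41.94539289974717 39.41027168232845
  board v [-50.1  52.1]
  board v [-50.1  52.3]
  board u [-82.8  81.5]
w6 -28 shank v [-6.3 -3.8 -1.3  1.3  3.8] 1149
w6 0 shank v [-6.3 -3.8 -1.3  1.3  3.8] 1151
w6 25 shank v [-6.4 -3.9 -1.3  1.3  3.8] 625
 u ext -68.06945221276479 67.8275293722567 v -42.12347227174922 39.73787145045853
  board v [-49.9  50.7]
  board v [-49.9  50.8]
  board u [-81.2  82.5]
 u ext -64.2592164154576 67.37896818387259 v -41.97395187562116 39.35315373058043
  board v [-50.2  48. ]
  board v [-50.4  47.8]
  board u [-52.7  82.2]
```

>>> drive_tool([
  [0.5, 2, 20],
  [0, 0, 30],
  [0, 0, 20],
  [0, 0, 10],
  [0, 0, 8],
  [0, 0, 4],
  [0, 0, 0],
  [0, 0, 0],
], spin=[0, 0, 0, 0, 0, 0, 0, 0])

```text
clock: 19.8
tcp_pos: [0.659, 0.0937, 0.0257]
eef_rot: [3.105, 0.475, 0.002]
wrist_force: [-0.8, 0.1, -1.5]
grip_width: 0.0045
grip_force: 58.8
```

```bash
python3 - <<'E'
from h import *
rel(.6572,.0937,.0145,-72.6)
E
```

```text
pose [0.659  0.0937 0.0257] psi -72.6 q6 71 clk 19.8 w 0.0045 | spin 0.0 shift [-1.8 -0.5 11.2]
```

>>> drive_tool([
  [-1.5, -0.3, 5],
  [0, 0, 4],
  [0, 0, 2],
  [0, 0, 0],
  [0, 0, 0],
], spin=[0, 0, 0, 0, 0])

```text
clock: 20.3
tcp_pos: [0.657, 0.0936, 0.0141]
eef_rot: [3.105, 0.476, -0.0]
wrist_force: [-3.0, -1.7, 2.4]
grip_width: 0.0049
grip_force: 59.3
```

>>> drive_tool([
  [0, 0, 0],
  [0, 0, 0],
  [0, 0, 0],
  [0, 0, 0],
  [0, 0, 0],
  [0, 0, 0],
], spin=[0, 0, 0, 0, 0, 0], claw=100)

```text
clock: 20.9
tcp_pos: [0.6572, 0.0936, 0.0138]
eef_rot: [3.105, 0.475, 0.0]
wrist_force: [0.5, -0.5, 0.5]
grip_width: 0.0856
grip_force: 0.0
```

>>> drive_tool([
  [0, 0, -20],
  [0, 0, -40],
  [0, 0, -40],
  [0, 0, -40],
  [0, 0, 0],
  [0, 0, 0],
  [0, 0, 0],
], spin=[0, 0, 0, 0, 0, 0, 0])

```text
clock: 21.6
tcp_pos: [0.6565, 0.0936, 0.1524]
eef_rot: [-3.105, -0.475, 0.004]
wrist_force: [-0.0, 0.5, -1.2]
grip_width: 0.0855
grip_force: 0.0
```

```bash
python3 - <<'E'
from seg import *
shot('wrist','w10')
a=np.radians(17.4);c=np.array([.657,.0945]);Rm=np.array([[np.cos(a),np.sin(a)],[-np.sin(a),np.cos(a)]])
w=warp('w10',.016,*c,.1);hs=cv2.cvtColor(w,cv2.COLOR_RGB2HSV).astype(int);m=(hs[...,1]<60)&(hs[...,2]>90)
r=np.argwhere(m);p=np.c_[c[0]+.1-(r[:,0]+.5)*RES,c[1]+.1-(r[:,1]+.5)*RES];q=(p-c)@Rm.T*1e3
for lo,hi in((-28,-10),(10,28)):
    k=(q[:,0]>lo)&(q[:,0]<hi)&(abs(q[:,1])<14);print(lo,np.percentile(q[k,1],[1,50,99]).round(1))
k=(abs(q[:,0])<80)&(abs(q[:,1])<48);print(' u',np.percentile(q[k,0],[.3,99.7]),'v',np.percentile(q[k,1],[.3,99.7]))
cv2.imwrite('pics/w10c.png',w[:,:,::-1])
rel(.40,.345,.17)
w,m,p=seg('light','w1',.403,.345,.014,.055,lambda H,S,V:(S<60)&(H>20),5)
E
```

```text
-28 [-3.9 -0.3  3.3]
10 [-3.8 -0.3  3.3]
 u [-65.94775049  66.69535247] v [-39.20377613  38.27809478]
pose [0.6565 0.0936 0.1522] psi -72.6 q6 71 clk 21.6 w 0.0854 | spin 0.0 shift [-169.6 -316.7  -17. ]
light w1 rect [405.1 345.8] [54.8 40. ] 51.1 mean [405.5 345.5] pca 52.1 area 2023 ends [-27.6  27.7]
```

View pics/w10c.png

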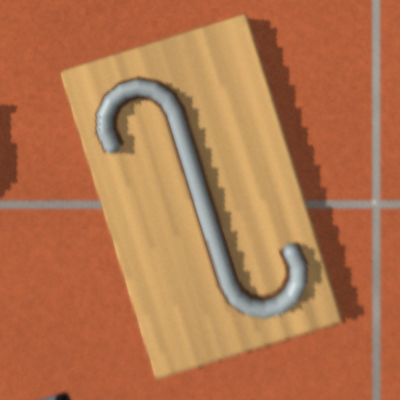

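The hook lies on its silhouette within about 1 mm. Next is the lighter.

>>> drive_tool([
  [0, 0, 0],
  [0, 0, 0],
  [0, 0, 0],
  [0, 0, 0],
  [4, -35.4, -1.5],
  [4, -35.4, -1.5],
  [4, -35.4, -1.5],
  [4, -35.4, -1.5],
  [4, -35.4, -1.5],
  [4, -35.4, -1.5],
  [4, -35.4, -1.5],
  [4, -35.4, -1.5],
  [4, -35.4, -1.5],
  [4, -35.4, -1.5],
  [0, 0, 0],
  [0, 0, 0],
  [0, 0, 0],
], spin=[-8.5, -8.5, -8.5, -8.5, 0, 0, 0, 0, 0, 0, 0, 0, 0, 0, 0, 0, 0])

```text
clock: 23.35
tcp_pos: [0.4059, 0.3451, 0.1682]
eef_rot: [2.831, 1.361, -0.002]
wrist_force: [-0.3, 0.1, -0.3]
grip_width: 0.0855
grip_force: 0.0
```

```bash
python3 - <<'E'
from seg import *
shot('wrist','w11')
w,m,p=seg('light','w11',.405,.345,.014,.055,lambda H,S,V:(S<60)&(H>20),5)
cv2.imwrite('pics/w11c.png',np.hstack([w[:,:,::-1],m[...,None].repeat(3,2)*255]))
c,wh,a=rect(p);rel(c[0]/1e3,c[1]/1e3,.004,a-90)
E
```

```text
light w11 rect [404.9 347.8] [56.4 37.7] 51.8 mean [405.2 347.6] pca 52.3 area 1996 ends [-28.4  28.2]
pose [0.406  0.345  0.1683] psi -38.7 q6 66 clk 23.4 w 0.0853 | spin -0.5 shift [  1.7  -2.6 164.3]
```

View pics/w11c.png

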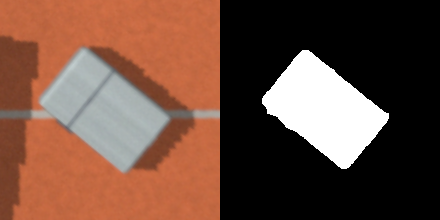

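>>> drive_tool([
  [2, -2.4, 20],
  [0, 0, 35],
  [0, 0, 35],
  [0, 0, 30],
  [0, 0, 20],
  [0, 0, 10],
  [0, 0, 5],
  [0, 0, 0],
  [0, 0, 0],
], spin=[-0.6, 0, 0, 0, 0, 0, 0, 0, 0])

```text
clock: 24.3
tcp_pos: [0.4053, 0.3488, 0.0147]
eef_rot: [-2.824, -1.377, -0.002]
wrist_force: [-0.4, -0.4, 0.1]
grip_width: 0.0856
grip_force: 0.0
```

```bash
python3 - <<'E'
from h import *
rel(.405,.3476,.001,-38.1)
E
```

```text
pose [0.4053 0.3488 0.0147] psi -38.0 q6 66 clk 24.3 w 0.0856 | spin 0.1 shift [-1.2  0.5 13.7]
```

>>> drive_tool([
  [-1, 0.5, 6],
  [0, 0, 5],
  [0, 0, 2],
  [0, 0, 0],
], spin=[0, 0, 0, 0])

```text
clock: 24.7
tcp_pos: [0.4044, 0.3476, 0.0005]
eef_rot: [2.823, 1.378, -0.001]
wrist_force: [-0.7, -0.0, -0.8]
grip_width: 0.0853
grip_force: 0.0
```

>>> drive_tool([
  [0, 0, 0],
  [0, 0, 0],
  [0, 0, 0],
  [0, 0, 0],
  [0, 0, 0],
  [0, 0, 0],
  [0, 0, 0],
], spin=[0, 0, 0, 0, 0, 0, 0], claw=0)

```text
clock: 25.4
tcp_pos: [0.4047, 0.3477, 0.0012]
eef_rot: [-2.823, -1.377, -0.001]
wrist_force: [-1.4, -0.3, 6.0]
grip_width: 0.0364
grip_force: 60.6
```

>>> drive_tool([
  [0, 0, -15],
  [0, 0, -35],
  [0, 0, -35],
  [0, 0, -35],
  [0, 0, 0],
  [0, 0, 0],
], spin=[0, 0, 0, 0, 0, 0])

```text
clock: 26.0
tcp_pos: [0.4044, 0.3475, 0.1208]
eef_rot: [2.823, 1.377, 0.001]
wrist_force: [-0.3, 0.1, -1.4]
grip_width: 0.0364
grip_force: 60.2
```

```bash
python3 - <<'E'
from seg import *
shot('wrist','w12')
rel(.6381,-.0723,.12,-70.8)
# lighter pad from other views
for f in('w9','w10'):
    w,m,p=seg('lp',f,.638,-.072,.012,.05,dark(125))
E
```

```text
pose [0.404  0.3473 0.1199] psi -38.0 q6 66 clk 26.1 w 0.0366 | spin 32.8 shift [ 8.310e+01  4.733e+02 -1.000e-01]
lp w9 rect [637.4 -72.8] [64.1 44. ] 19.3 mean [637.2 -72.8] pca -156.7 area 2643 ends [-33.6  32.9]
lp w10 rect [630.2 -63. ] [84.  81.5] 0.0 mean [624.3 -65.4] pca 150.3 area 3887 ends [-50.  51.]
```

View pics/w12.png

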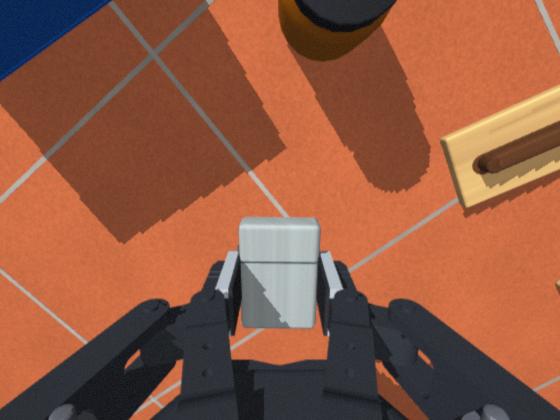

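That picture shows the lighter held squarely, centred near (279,272). I've now viewed 17 pictures, which is over the 14 allowed, so I'll use only numeric checks from here.

>>> drive_tool([
  [0, 0, 0],
  [0, 0, 0],
  [0, 0, 0],
  [0, 0, 0],
  [6.3, 36.4, 0],
  [6.3, 36.4, 0],
  [6.3, 36.4, 0],
  [6.3, 36.4, 0],
  [6.3, 36.4, 0],
  [6.3, 36.4, 0],
  [6.3, 36.4, 0],
  [6.3, 36.4, 0],
  [6.3, 36.4, 0],
  [6.3, 36.4, 0],
  [6.3, 36.4, 0],
  [6.3, 36.4, 0],
  [6.3, 36.4, 0],
  [0, 0, 0],
  [0, 0, 0],
  [0, 0, 0],
], spin=[8.2, 8.2, 8.2, 8.2, 0, 0, 0, 0, 0, 0, 0, 0, 0, 0, 0, 0, 0, 0, 0, 0])

```text
clock: 28.05
tcp_pos: [0.6368, -0.0713, 0.1197]
eef_rot: [-3.096, -0.525, 0.003]
wrist_force: [0.1, 0.4, -0.5]
grip_width: 0.0365
grip_force: 60.2
```

>>> drive_tool([
  [0, 0, 25],
  [0, 0, 30],
  [0, 0, 20],
  [0, 0, 10],
  [0, 0, 0],
  [0, 0, 0],
], spin=[0, 0, 0, 0, 0, 0])

```text
clock: 28.65
tcp_pos: [0.638, -0.072, 0.0368]
eef_rot: [3.097, 0.525, 0.002]
wrist_force: [0.2, -0.3, 0.7]
grip_width: 0.0365
grip_force: 60.2
```

```bash
python3 - <<'E'
from h import *
rel(.6372,-.0727,.014,-70.8)
E
```

```text
pose [ 0.638  -0.072   0.0368] psi -70.8 q6 54 clk 28.6 w 0.0365 | spin 0.0 shift [-1.   0.4 22.8]
```

>>> drive_tool([
  [-1, 0.4, 10],
  [0, 0, 7],
  [0, 0, 4],
  [0, 0, 1.5],
  [0, 0, 0],
  [0, 0, 0],
], spin=[0, 0, 0, 0, 0, 0])

```text
clock: 29.25
tcp_pos: [0.6369, -0.0731, 0.0134]
eef_rot: [3.097, 0.524, 0.001]
wrist_force: [-0.6, -0.3, -1.0]
grip_width: 0.0363
grip_force: 60.2
```

>>> drive_tool([
  [0, 0, 0],
  [0, 0, 0],
  [0, 0, 0],
  [0, 0, 0],
  [0, 0, 0],
  [0, 0, 0],
], spin=[0, 0, 0, 0, 0, 0], claw=100)

```text
clock: 29.85
tcp_pos: [0.6368, -0.073, 0.0134]
eef_rot: [3.098, 0.524, 0.0]
wrist_force: [-0.5, 0.4, 0.0]
grip_width: 0.0855
grip_force: 0.0
```

>>> drive_tool([
  [0, 0, -20],
  [0, 0, -40],
  [0, 0, -40],
  [0, 0, -40],
  [0, 0, -40],
  [0, 0, 0],
  [0, 0, 0],
  [0, 0, 0],
], spin=[0, 0, 0, 0, 0, 0, 0, 0])

```text
clock: 30.65
tcp_pos: [0.6362, -0.0729, 0.1919]
eef_rot: [-3.096, -0.524, 0.004]
wrist_force: [-0.4, 0.3, 0.2]
grip_width: 0.0854
grip_force: 0.0
```

```bash
python3 - <<'E'
from seg import *
shot('wrist','w13')
w,m,p=seg('lighter','w13',.638,-.072,.026,.055,lambda H,S,V:(S<60)&(H>20),5)
hs=cv2.cvtColor(warp('w13',.012,.638,-.072,.07),cv2.COLOR_RGB2HSV).astype(int)
pl=((hs[...,0]>13)&(hs[...,0]<25)&(hs[...,1]<185)&(hs[...,2]>95))|((hs[...,1]<60))
p=blob(cv2.morphologyEx(pl.astype(np.uint8),cv2.MORPH_CLOSE,np.ones((21,21))),.638,-.072,.07);print('board',rect(p))
# grinder from all views with depth: head slice & body slice
for f in('w2','w3','scene0','side0'):
    s=np.load(f'pics/{f}.npz');P=cloud(s['d'],s['K'],s['T']).reshape(-1,3)
    for lo,hi in((.074,.1),(.01,.062)):
        k=(P[:,2]>lo)&(P[:,2]<hi)&(np.hypot(P[:,0]-.41,P[:,1]+.337)<.05);q=P[k]
        if k.sum()>30:
            from scipy.optimize import least_squares
            r=.021 if lo>.07 else .025
            o=least_squares(lambda c:np.hypot(q[:,0]-c[0],q[:,1]-c[1])-r,[.41,-.337],loss='soft_l1',f_scale=.002).x
            print(f,lo,k.sum(),(o*1e3).round(1))
rel(.602,-.26,.2)
E
```

```text
lighter w13 rect [637.1 -72.8] [57.2 37.4] 17.9 mean [637.2 -73. ] pca -161.5 area 2074 ends [-28.5  28.8]
board (array([638., -72.]), array([139.5, 139.5]), -90.0)
w2 0.074 317 [ 409.2 -336.9]
w2 0.01 492 [ 409.3 -336.8]
w3 0.01 1458 [ 409.4 -336.9]
scene0 0.074 71 [ 408.6 -336.2]
scene0 0.01 149 [ 408.3 -335.7]
side0 0.074 180 [ 409.2 -336.5]
side0 0.01 366 [ 409.1 -336.6]
pose [ 0.6362 -0.0729  0.1917] psi -70.8 q6 54 clk 30.7 w 0.0851 | spin 0.0 shift [-93.9 165.5  -8.3]
```

The lighter is within about 1 mm and 1° of its silhouette. The grinder is at (409.2, -336.7), with all views agreeing.

>>> drive_tool([
  [-30, 17.5, 0],
  [-30, 17.5, 0],
  [-30, 17.5, 0],
  [-30, 17.5, 0],
  [-30, 17.5, 0],
  [-30, 17.5, 0],
  [-30, 17.5, 0],
  [-30, 17.5, 0],
  [-30, 17.5, 0],
  [-30, 17.5, 0],
  [0, 0, 0],
  [0, 0, 0],
  [0, 0, 0],
], spin=[0, 0, 0, 0, 0, 0, 0, 0, 0, 0, 0, 0, 0])

```text
clock: 32.0
tcp_pos: [0.4113, -0.3362, 0.1928]
eef_rot: [-3.096, -0.525, 0.001]
wrist_force: [-0.2, -0.8, -0.2]
grip_width: 0.0854
grip_force: 0.0
```

```bash
python3 - <<'E'
from h import *
rel(.4092,-.3367,.063)
shot('wrist','w14')
s=np.load('pics/w14.npz');P=cloud(s['d'],s['K'],s['T']).reshape(-1,3)
from scipy.optimize import least_squares
for lo,hi,r in((.074,.1,.021),(.01,.062,.025)):
    q=P[(P[:,2]>lo)&(P[:,2]<hi)&(np.hypot(P[:,0]-.41,P[:,1]+.337)<.04)]
    print(len(q),least_squares(lambda c:np.hypot(q[:,0]-c[0],q[:,1]-c[1])-r,[.41,-.337],loss='soft_l1',f_scale=.002).x)
E
```

```text
pose [ 0.4113 -0.3362  0.1928] psi -70.8 q6 19 clk 32.0 w 0.0854 | spin 0.0 shift [-2.100e+00 -1.000e-01  1.298e+02]
318 [ 0.40919292 -0.33693635]
410 [ 0.40935887 -0.33691294]
```

>>> drive_tool([
  [-2, 0, 20],
  [0, 0, 30],
  [0, 0, 30],
  [0, 0, 20],
  [0, 0, 15],
  [0, 0, 10],
  [0, 0, 0],
  [0, 0, 0],
], spin=[0, 0, 0, 0, 0, 0, 0, 0])

```text
clock: 32.85
tcp_pos: [0.4096, -0.3376, 0.0688]
eef_rot: [3.097, 0.525, 0.0]
wrist_force: [-0.1, -0.5, -0.7]
grip_width: 0.0853
grip_force: 0.0
```

```bash
python3 - <<'E'
from h import *
rel(.4092,-.3368,.063)
E
```

```text
pose [ 0.4096 -0.3376  0.0688] psi -70.8 q6 18 clk 32.9 w 0.0853 | spin 0.0 shift [-0.1 -0.9  5.8]
```

>>> drive_tool([
  [0, -0.7, 5],
  [0, 0, 0],
], spin=[0, 0])

```text
clock: 33.05
tcp_pos: [0.4089, -0.3368, 0.0634]
eef_rot: [3.097, 0.524, 0.0]
wrist_force: [-0.4, 0.6, 1.1]
grip_width: 0.0857
grip_force: 0.0
```

>>> drive_tool([
  [0, 0, 0],
  [0, 0, 0],
  [0, 0, 0],
  [0, 0, 0],
  [0, 0, 0],
  [0, 0, 0],
  [0, 0, 0],
], spin=[0, 0, 0, 0, 0, 0, 0], claw=0)

```text
clock: 33.75
tcp_pos: [0.4092, -0.3373, 0.0648]
eef_rot: [3.096, 0.524, 0.001]
wrist_force: [-2.0, 2.5, 12.6]
grip_width: 0.0429
grip_force: 51.2
```

>>> drive_tool([
  [0, 0, -10],
  [0, 0, -20],
  [0, 0, -20],
  [0, 0, -10],
  [0, 0, 0],
  [0, 0, 0],
], spin=[0, 0, 0, 0, 0, 0])

```text
clock: 34.35
tcp_pos: [0.4086, -0.3367, 0.1227]
eef_rot: [-3.097, -0.524, 0.001]
wrist_force: [-0.9, -0.1, -2.5]
grip_width: 0.0407
grip_force: 73.3
```

```bash
python3 - <<'E'
from seg import *
p=pose()[0]
rel(.6018,-.2600,p[2])
for f in('w13','w14'):
    seg('gp',f,.6018,-.26,.012,.05,dark(125))
# grinder upright / offset check from side cam depth
shot('side','s2')
s=np.load('pics/s2.npz');P=cloud(s['d'],s['K'],s['T']).reshape(-1,3);q=P[(np.hypot(*(P[:,:2]-p[:2]).T)<.045)&(P[:,2]<.2)]
for z in np.arange(.03,.2,.02):
    k=abs(q[:,2]-z)<.008
    if k.sum()>10:print(z.round(2),k.sum(),q[k].mean(0).round(3))
E
```

```text
pose [ 0.4086 -0.3367  0.1227] psi -70.8 q6 18 clk 34.4 w 0.0407 | spin 0.0 shift [ 2.076e+02 -8.900e+00 -1.000e-01]
gp w13 rect [ 590.5 -260. ] [99.5 77. ] -90.0 mean [ 586.7 -258.7] pca 120.8 area 4726 ends [-65.3  55.5]
gp w14 rect [ 601.8 -260. ] [99.5 99.5] -90.0 mean [ 606.5 -258.8] pca 105.1 area 8973 ends [-60.9  61.1]
0.07 138 [ 0.4   -0.353  0.069]
0.09 128 [ 0.399 -0.354  0.09 ]
0.11 135 [ 0.398 -0.354  0.11 ]
0.13 177 [ 0.396 -0.347  0.129]
0.15 196 [ 0.4   -0.348  0.15 ]
0.17 258 [ 0.404 -0.34   0.169]
0.19 169 [ 0.408 -0.351  0.191]
```

>>> drive_tool([
  [8, 0, 0],
  [16, -1, 0],
  [24, -1, 0],
  [28, -1, 0],
  [28, -1, 0],
  [28, -2, 0],
  [28, -1, 0],
  [24, -1, 0],
  [16, -1, 0],
  [8, 0, 0],
  [0, 0, 0],
  [0, 0, 0],
  [0, 0, 0],
], spin=[0, 0, 0, 0, 0, 0, 0, 0, 0, 0, 0, 0, 0])

```text
clock: 35.7
tcp_pos: [0.6018, -0.2603, 0.1233]
eef_rot: [-3.098, -0.523, 0.001]
wrist_force: [0.6, 0.4, -1.6]
grip_width: 0.0408
grip_force: 73.3
```

```bash
python3 - <<'E'
from seg import *
for f in('w3','w4'):
    w,m,p=seg('gp',f,.6018,-.26,.012,.032,dark(125));
    print(cv2.minEnclosingCircle((p*1e3).astype(np.float32)))
rel(.6018,-.26,.0755)
E
```

```text
gp w3 rect [ 601.8 -260.2] [54.5 54. ] 0.0 mean [ 601.9 -260.2] pca 162.4 area 2363 ends [-27.6  27.5]
((601.8446044921875, -260.00079345703125), 27.673404693603516)
gp w4 rect [ 601.9 -260.1] [54.1 53.7] -45.0 mean [ 602.  -260.2] pca 153.7 area 2334 ends [-27.4  27.4]
((601.8418579101562, -260.3240661621094), 27.511611938476562)
pose [ 0.6018 -0.2603  0.1233] psi -70.8 q6 37 clk 35.7 w 0.0408 | spin 0.0 shift [ 0.1 -0.3 47.8]
```

>>> drive_tool([
  [0, 0, 10],
  [0, 0, 15],
  [0, 0, 10],
  [0, 0, 5],
  [0, 0, 3],
  [0, 0, 0],
  [0, 0, 0],
], spin=[0, 0, 0, 0, 0, 0, 0])

```text
clock: 36.4
tcp_pos: [0.6026, -0.2602, 0.0808]
eef_rot: [3.097, 0.524, 0.001]
wrist_force: [0.8, 0.2, -1.6]
grip_width: 0.0405
grip_force: 73.2
```

```bash
python3 - <<'E'
from h import *
rel(.6019,-.2602,.0758)
E
```

```text
pose [ 0.6026 -0.2602  0.0808] psi -70.8 q6 37 clk 36.4 w 0.0405 | spin 0.0 shift [-0.6 -0.2  5. ]
```

>>> drive_tool([
  [-0.5, 0, 2],
  [0, 0, 1.5],
  [0, 0, 1],
  [0, 0, 0],
  [0, 0, 0],
], spin=[0, 0, 0, 0, 0])

```text
clock: 36.9
tcp_pos: [0.6026, -0.2603, 0.0792]
eef_rot: [3.095, 0.524, 0.005]
wrist_force: [-3.1, 3.4, 16.4]
grip_width: 0.0404
grip_force: 76.4
```

>>> drive_tool([
  [0, 0, 0],
  [0, 0, 0],
  [0, 0, 0],
  [0, 0, 0],
  [0, 0, 0],
  [0, 0, 0],
  [0, 0, 0],
  [0, 0, 0],
], spin=[0, 0, 0, 0, 0, 0, 0, 0], claw=100)

```text
clock: 37.7
tcp_pos: [0.6019, -0.2602, 0.0758]
eef_rot: [3.098, 0.524, 0.0]
wrist_force: [1.2, 0.8, -0.1]
grip_width: 0.0855
grip_force: 0.0
```

>>> drive_tool([
  [0, 0, -10],
  [0, 0, -30],
  [0, 0, -40],
  [0, 0, -40],
  [0, 0, -40],
  [0, 0, 0],
  [0, 0, 0],
  [0, 0, 0],
], spin=[0, 0, 0, 0, 0, 0, 0, 0])

```text
clock: 38.5
tcp_pos: [0.6015, -0.2599, 0.2348]
eef_rot: [-3.096, -0.524, 0.003]
wrist_force: [-0.8, 0.3, 0.4]
grip_width: 0.0854
grip_force: 0.0
```

```bash
python3 - <<'E'
from seg import *
from scipy.optimize import least_squares
for n,f in(('wrist','w15'),('side','s3'),('scene','c3')):
    shot(n,f);s=np.load(f'pics/{f}.npz');P=cloud(s['d'],s['K'],s['T']).reshape(-1,3)
    for lo,hi,r in((.086,.112,.021),(.022,.074,.025)):
        q=P[(P[:,2]>lo)&(P[:,2]<hi)&(np.hypot(P[:,0]-.602,P[:,1]+.26)<.04)]
        if len(q)>30:print(f,len(q),least_squares(lambda c:np.hypot(q[:,0]-c[0],q[:,1]-c[1])-r,[.602,-.26],loss='soft_l1',f_scale=.002).x.round(4))
    b=P[(np.hypot(P[:,0]-.602,P[:,1]+.26)<.035)&(P[:,2]<.16)];print(' top',b[:,2].max() if len(b) else None)
# final check of the rest vs start, scene cam
a=np.load('pics/scene0.npz');b=np.load('pics/c3.npz')
for n,x0,x1,y0,y1 in(('mug',.49,.61,-.52,-.4),('jar',.48,.58,.39,.5)):
    for s in(a,b):
        P=cloud(s['d'],s['K'],s['T']).reshape(-1,3);k=(P[:,0]>x0)&(P[:,0]<x1)&(P[:,1]>y0)&(P[:,1]<y1)&(P[:,2]>.07);print(n,P[k].mean(0).round(4))
E
```

```text
w15 222 [ 0.6027 -0.26  ]
w15 290 [ 0.6029 -0.26  ]
 top 0.13010595121352878
s3 162 [ 0.6029 -0.2596]
s3 354 [ 0.6027 -0.2597]
 top 0.1302479953767608
c3 69 [ 0.6019 -0.2593]
c3 154 [ 0.6017 -0.2593]
 top 0.12818863755702248
mug [ 0.5482 -0.4506  0.0791]
mug [ 0.5506 -0.444   0.0794]
jar [0.5254 0.4455 0.0925]
jar [0.5257 0.4455 0.0922]
```

```bash
python3 - <<'E'
from seg import *
from scipy.optimize import least_squares
for f in('side0','s3','scene0','c3'):
    s=np.load(f'pics/{f}.npz');P=cloud(s['d'],s['K'],s['T']).reshape(-1,3)
    q=P[(P[:,2]>.075)&(P[:,2]<.09)&(np.hypot(P[:,0]-.549,P[:,1]+.455)<.055)]
    print('mug',f,len(q),least_squares(lambda c:np.hypot(q[:,0]-c[0],q[:,1]-c[1])-.039,[.549,-.455],loss='soft_l1',f_scale=.002).x.round(4))
for f in('scene0','c3'): seg('sp',f,.645,.255,.018,.11,dark(90))
seg('lighter','c3',.638,-.072,.026,.05,lambda H,S,V:(S<60)&(H>20),5)
seg('hook','c3',.657,.0945,.016,.08,lambda H,S,V:(S<80),3)
E
```

```text
mug side0 555 [ 0.5465 -0.4568]
mug s3 554 [ 0.5465 -0.4569]
mug scene0 139 [ 0.5482 -0.4532]
mug c3 128 [ 0.5481 -0.4532]
sp scene0 rect [673.2 233.9] [26.6  9. ] -7.4 mean [673.  234.1] pca 174.6 area 173 ends [-13.6  13. ]
sp c3 rect [671.7 252.1] [48.5 30.7] -20.3 mean [674.8 250.4] pca 164.8 area 972 ends [-20.2  28.7]
lighter c3 rect [636.3 -68.7] [58.  40.3] 18.4 mean [636.  -68.5] pca -161.4 area 2137 ends [-29.3  28.8]
hook c3 rect [655.3  95.9] [145.   47.5] 39.1 mean [654.7  94.9] pca -143.6 area 2808 ends [-73.5  71.2]
```

```bash
python3 -c "from cell import job_done;print(job_done())"
```

```text
the job is handed in; nothing more can be done
None
```

The spoon, hook, lighter and grinder each measured within about 1 mm of their silhouettes, the grinder stayed upright, the mug and jar did not move, and the job was handed in at about 39 s; however, I viewed 17 pictures, over the limit of 14.

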